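Bin the empty tin in the pedal bin

ROBOT

A 7-joint arm with a two-finger parallel gripper is mounted at the origin on the work surface. World frame = base frame: x ahead of the robot, y to its left, z up, the work surface at z = 0. Lengths are in mm, angles in rad, forces in N, time in s.
With the tool pointing down it reaches from about 425 to 925 mm from the base axis. Payload 6.8 kg.
Tool frame: the origin (TCP) lies at the centre of the arm's flange, where the gripper is bolted on; the fingertips stand 173 mm ahead of it and the grasp point (between the pads) lies ahead of it (env.grip_depth is the z of the grasp point in the tool frame, in mm); z points along the fingers, y is the line along which they close (so a half turn about z gives the same grasp; the last joint's range is limited). The gripper opens to 85 mm and grips with 20 to 120 N. Pads are 22 mm wide; open, the fingers measure 114 mm over their backs; the gripper's body (76 mm by 85 mm) begins 54 mm behind the grasp point. The pads swing forward as they close: fully open they stand 13 mm farther back than shut.
Start: joints at [-1.297, 0.477, 0.022, 1.555, -0.011, 1.109, -0.083], TCP at [251.498, 626.411, 404.708] pointing down, gripper open.
Joint ranges: [-2.96, 2.96], [-0.34, 2.1], [-1.41, 1.46], [0.24, 2.44], [-1.37, 4.51], [0.17, 1.92], [-2.96, 2.96]. Speed limits (rad/s): [2.39, 2.39, 3.14, 3.14, 3.14, 3.14, 3.14].

INTERFACE

Orientations are given as a unit quaternion [w, x, y, z].
In Python, from workcell import env, viewer gives the robot as it stands.
- The arm moves only by the tool play_rows, never from a script. Its argument "motion" is a list of rows, each a list of 5 numbers: the shift along the world's x, y, z in cm, then the turn about the world's z in rad, then the opening, from -1 (shut) to 1 (fully open). In form: [[tx, ty, tz, roll, gripper], ...]. A call has 1 to 10 rows; each row shifts and turns the commanded pose from where the row before left it; what a row does not reach is not made up. A row lasts 1/8 s, in which the tool goes at most 62.5 mm and 10.7 degrees, less where a joint would pass 70% of its speed; a pose out of reach is approached as far as the arm can. A call with a gripper value outside its range is refused whole. The fingers move at their own pace and stop on an object; "squeeze" is the grip in N (left out, the last holds). Time passes only in rows, so rows that do not move let the fingers close. It gives the time, the measured TCP pose, the force, the opening and the grip force at its end, in the units of the state.
- env.get_obs(): the state, without advancing time (a new reading comes with each control period).
- viewer.read_camera(name): name is "scene" or "top"; returns a dict with "image" (420x560x3 uint8, blue, green, red), "K" (3x3 intrinsics, pixels), "R" (3x3) and "t" (3): a world point X has camera coordinates R X + t. Camera axes: x right, y down, z forward; pixel columns grow to the right and rows downward; lengths in mm; the calibration is good to about 2 mm. A picture is of the moment at which its call begins. There is no depth.
- env.sign_off(): hands the job in; it is judged then, once.
The state is a dict: "t": time; "qpos": joint angles; "dq": joint speeds; "joint_efforts": joint torques, N m; "position": TCP position; "ee_rot": TCP orientation; "wrist_force": force on the tool from outside, world axes, zero at the start; "wrist_torque": the same for the moment, N m; "opening": opening from 0.0 (shut) to 1.0 (fully open); "grasp_force": force on a finger pad.
Only numpy, scipy, OpenCV 4.12 (cv2) and the standard library are available. Lean on these libraries where they do the work, as an engineer would, in place of code of your own. Each camera call takes 0.05 s, during which the arm holds its last target. There are 200 camera calls.

TASK

Throw away the empty tin that stands among the spice jars on the turntable: press the bin's pedal all the way down to its stop so that the lid stays up by itself, let the pedal spring back, then lower the tin into the bin - well below the rim before you let go, do not just drop it in from above. Then tip the lid over so that it falls fully shut, and leave everything else on the counter standing where it is.

Things in the scene. Friction and masses are not known exactly. Their poses are not given: they have to be found in the camera images.
- bin: Four-litre steel pedal bin, fixed on the counter. 170 mm front to back (its x), 180 mm wide (its y), 200 mm tall without lid. Origin: centre of the underside, z up. Front face with the pedal at x = -85 mm, back with the lid's hinge at x = +85 mm. The pocket inside runs x -75 to +55 mm, y -80 to +80 mm, from a floor 42 mm above the counter to the rim at 200 mm.
- bin_mouth (a point): Centre of the bin's opening (130 mm along the bin's x, 160 mm along its y), at rim height, 200 mm above the counter. Axes as the bin's.
- pedal (a joint): Angle of the bin's hinged spring pedal, rad: 0 up (at rest), 0.30 down at its stop. Pressed mid-pad it takes 3 N at first, about 12 N two thirds down as a rod lifts the lid, then only 3 to 6 N up to the hard stop; let go, it springs back to 0. Only in the last eighth of its travel does it bring the lid past the upright, where the lid then stays.
- pedal_pad (a point): Middle of the top of the pedal's ribbed pad (42 mm along the bin's x, 80 mm along its y, 8 mm thick), at the bin's foot, 49 mm out from the front face; 47 mm above the counter at rest, about 20 mm at the stop, swinging about a hinge 90 mm behind it. Moves with the pedal. The bin's face rises to 214 mm behind it: tilting the tool so that the hand leans away from the bin keeps it clear.
- bin_lid (a joint): Angle of the lid, rad: 0 shut, 1.82 fully open (leaning 14 degrees back past the upright, against its stop). Above about 1.5 it rests open by its weight; below that it falls shut by itself. Lightly damped, 0.18 kg.
- lid_edge (a point): Middle of the lid's front edge. The lid is a flat plate 167 mm from hinge to edge, 184 mm wide, 9 mm thick; hinge along the bin's y at bin x = +80 mm, 200 mm above the counter. Fully open this edge is about 365 mm up. To shut the lid, push its back (the face away from the pedal) towards the bin's front, for instance half-way up, 270 to 300 mm above the counter, and it falls.
- tin: Empty opened food tin: upright steel cylinder 55 mm in diameter, 100 mm tall, thin plain wrapper, open top without cap, 60 g. Origin: centre of the underside, z up. Stands on the turntable, 24 mm above the counter, in one of four places among the three capped jars.
- turntable: Low black plastic turntable, 260 mm in diameter, top 24 mm above the counter with a rim up to 30 mm; origin: its centre at counter level. The disc turns, stiffly, about the upright axis; its foot is fixed. The four things on it stand 75 mm from its centre, a quarter turn apart.
- jar_a: Empty glass spice jar with a cap, 46 mm in diameter, 105 mm tall, on the turntable; origin: centre of the underside. Not to be disturbed.
- jar_b: Another such jar.
- jar_c: Another such jar.
- mug: Enamel mug, 80 mm in diameter, 85 mm tall, bystander; origin: centre of the underside.
- salt: Glass salt cellar, 44 mm in diameter, 83 mm tall, bystander; origin: centre of the underside.
- egg_cup: Plastic egg cup, 49 mm in diameter, 62 mm tall, bystander at the right of the turntable; origin: centre of the underside.
- strainer: Steel tea strainer lying on the counter, bowl 68 mm across, 200 mm long with its handle, bystander at the right of the turntable; origin: under the bowl.
- spoon: Wooden spoon 220 mm long lying on the counter at the left behind the bin, bystander; origin about its middle.
There are look-alikes about, which are no part of the job. Leave any blue or green look-alike of the tin alone.

How it is judged (in metres and radians):
On the way, in this order (a step that is already met when the one before it is completed fails the run):
1. the pedal is pressed down to its stop (last 0.02 rad) and the lid is up past the upright (value of joint pedal above 0.28 rad and value of joint bin_lid above 1.6 rad), for 0.2 s.
2. the pedal has sprung back and the lid stays up by itself (value of joint pedal below 0.05 rad and value of joint bin_lid above 1.6 rad and contact force between the arm and bin below 0.5 N), for 0.3 s.
3. the tin's underside is inside the bin at least 40 mm below the rim, still held in the fingers (x of tin in the frame of bin_mouth between -0.065 and 0.065 m and y of tin in the frame of bin_mouth between -0.08 and 0.08 m and z of tin in the frame of bin_mouth below -0.04 m and contact force between the fingers and tin above 0.5 N), for 0.05 s.
At the end, for the whole second after the job is handed in: The tin lies or stands at rest inside the bin, below the rim; the lid is fully shut (within 0.04 rad, some 7 mm at its front edge); the pedal is up (within 0.04 rad) (x of tin in the frame of bin_mouth between -0.068 and 0.068 m and y of tin in the frame of bin_mouth between -0.083 and 0.083 m and z of tin in the frame of bin_mouth below -0.02 m and linear speed of tin below 0.03 m/s and value of joint each of bin_lid, pedal below 0.04 rad); the robot touches nothing.
It fails at once if a jar or another bystander is pushed more than 50 mm from its place (distance of any of jar_a, jar_b, jar_c, mug, salt, egg_cup, strainer, spoon from where it was at the start of the episode above 0.05 m).
It fails at once if a jar, the mug, the salt cellar or the egg cup is tipped over (beyond 0.6 rad) (angle between any of jar_a, jar_b, jar_c, mug, salt, egg_cup's own z axis and vertical above 0.6 rad).
It also fails if it takes over 72 s, if anything falls off the work surface, if the arm or the gripper's body presses on something with over 40 N, if the wrist force passes 120 N, or if a joint passes its speed limit or range.

## Working session

There is one attempt and no reset: what is moved stays moved. The work goes in short steps, Python scripts to look and compute and a tool call to move; the robot and the scene stay as the last step left them, time stands still between calls to the robot, and variables do not carry over. Pictures are saved under pics/ and viewed, at most 10 in all, crops included, and the job is handed in when it is done.

Besides the shell and the picture viewer there is one more tool, called after "Request:" in YAML: its name, and indented under it one key for each argument. play_rows: Moves the arm, as the interface text tells. Its arguments: {"type":"object","properties":{"motion":{"type":"array","items":{"type":"array","items":{"type":"number"}}},"squeeze":{"type":"number"}},"required":["motion"]}

```bash
mkdir -p pics; cat > h.py <<'E'
import numpy as np, cv2
from workcell import env, viewer
def cam(n,f=None):
    c=viewer.read_camera(n); c['image']=np.ascontiguousarray(c['image'])
    if f: cv2.imwrite('pics/'+f,c['image'])
    return c
def ray(c,u,v,z):
    R=np.array(c['R']);t=np.array(c['t']).ravel()
    o=-R.T@t; d=R.T@np.linalg.inv(c['K'])@[u,v,1]
    return o+d*(z-o[2])/d[2]
def proj(c,X):
    p=np.array(c['K'])@(np.array(c['R'])@np.array(X,float)+np.array(c['t']).ravel()); return p[:2]/p[2]
E
python3 - <<'E'
from h import *
for n in('scene','top'):
    c=cam(n,n+'0.png'); print(n,-np.array(c['R']).T@np.array(c['t']).ravel(),c['R'][2])
o=env.get_obs(); print(env.grip_depth,o)
E
```

```text
scene [1429.0120398  -239.32493931 1003.56036221] [-0.6963596   0.1957213  -0.69049003]
top [ 470.85003635    2.84300954 1609.89455534] [ 0.08738386 -0.0135012  -0.99608322]
154.70000000000002 {'t': 0.1, 'qpos': array([-1.29710618,  0.47772698,  0.02229588,  1.55637945, -0.01152482,
        1.10928166, -0.08309208]), 'dq': array([-0.00025746, -0.00199077,  0.0030228 , -0.00238508,  0.00100167,
        0.00063756, -0.00035148]), 'joint_efforts': array([ 4.87242345e-03, -5.97764397e+01,  1.61395267e+00, -2.81956387e+01,
        1.28587030e-02,  5.06766155e-03, -1.98865632e-05]), 'position': array([251.36222034, 626.17487253, 403.8040269 ]), 'ee_rot': array([-1.19689094e-04,  1.89709170e-01,  9.81839974e-01, -8.25775388e-04]), 'wrist_force': array([0.14297276, 0.59792911, 0.28751727]), 'wrist_torque': array([ 0.03511395,  0.03360191, -0.00505319]), 'grasp_force': 0.0, 'opening': 0.9989888669575666}
```

View pics/scene0.png

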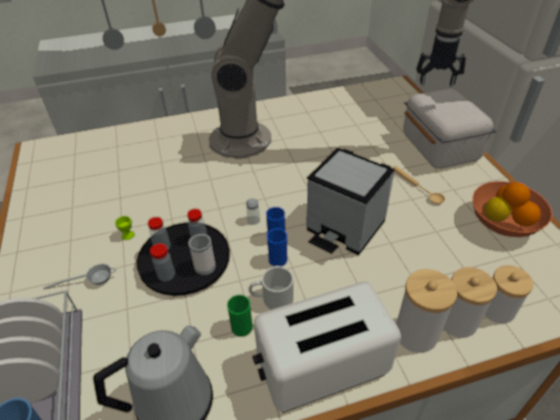

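View pics/top0.png

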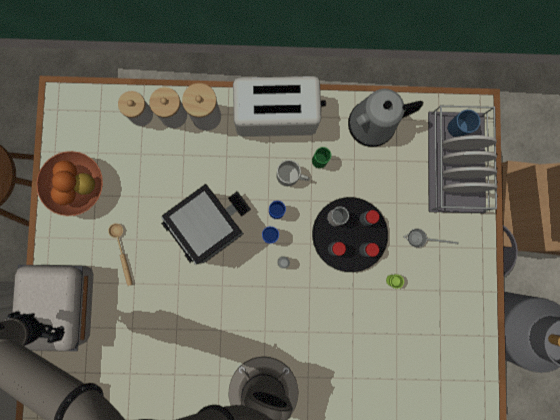

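The wanted tin is the open, grey one on the turntable (top 338,217; scene 202,250). Look-alikes are the blue tins (top 277,210 and 271,235), the green tin (321,157), the mug (289,173) and the salt cellar (284,263). The bin is at top (202,224) with its pedal at (239,204).

```bash
python3 - <<'E'
from h import *
c=cam('top'); s=cam('scene')
im=c['image']
a=cv2.resize(im[150:280,150:400],None,fx=3.1,fy=3.1,interpolation=cv2.INTER_CUBIC)
b=cv2.resize(s['image'][150:340,110:410],None,fx=2.58,fy=2.58,interpolation=cv2.INTER_CUBIC)
cv2.imwrite('pics/c1.png',a);cv2.imwrite('pics/c2.png',b)
P=lambda n,u,v,z:print(n,ray(c,u,v,z).round(0)[:2])
P('tin',338,217,124);P('turntable',350,234,24);P('pedal',239,204,47);P('bin',202,224,209)
for n,u,v,z in[('mug',289,173,85),('salt',284,263,83),('b1',277,210,100),('b2',271,235,100),('j',372,217,129),('j',338,249,129),('j',371,250,129),('egg',396,281,62),('basket',50,270,180)]:P(n,u,v,z)
E
```

```text
tin [ 584. -229.]
turntable [ 534. -286.]
pedal [626.  95.]
bin [546. 195.]
mug [730. -70.]
salt [432. -60.]
b1 [604. -33.]
b2 [522. -15.]
j [ 586. -337.]
j [ 481. -229.]
j [ 481. -335.]
egg [ 381. -433.]
basket [397. 654.]
```

View pics/c1.png

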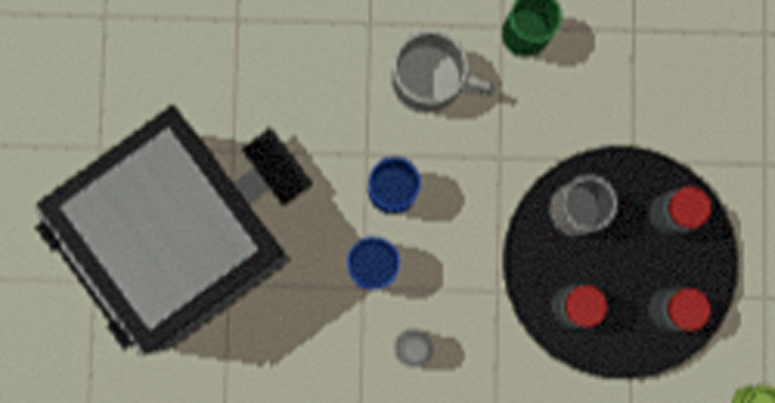

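View pics/c2.png

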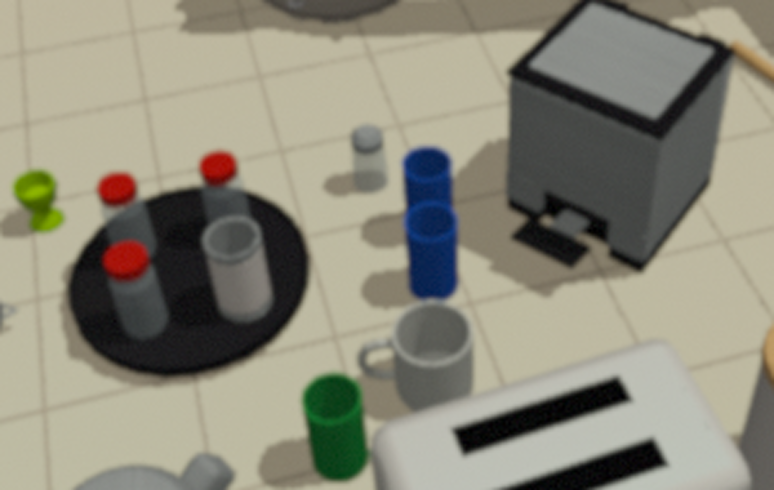

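```bash
python3 - <<'E'
from h import *
c=cam('top')
Q=lambda p,z:ray(c,150+p[0]/3.1,150+p[1]/3.1,z)[:2]
T,Rr,B,L=[Q(p,209) for p in[(172,127),(257,247),(158,322),(62,207)]]
print(T,Rr,B,L); ctr=(T+Rr+B+L)/4
for d in (T-L,Rr-B): print(np.linalg.norm(d),np.arctan2(-d[1],-d[0]))
for d in (L-B,T-Rr): print(np.linalg.norm(d),np.arctan2(d[1],d[0]))
ped=Q((277,167),47)
pc=[Q(p,47) for p in[(268,128),(311,185),(289,206),(243,148)]]
print('ctr',ctr,'ped',ped,np.mean(pc,0),'tin',Q((590,206),124))
d=np.mean(pc,0)-ctr;print(np.linalg.norm(d),np.arctan2(-d[1],-d[0]))
# scene-cam pedal check
s=cam('scene')
print([ray(s,110+u/2.58,150+v/2.58,47)[:2].round() for u,v in [(512,236),(540,218),(588,247),(560,266)]], ray(s,110+234/2.58,150+240/2.58,124))
E
```

```text
[646.92856865 188.30085961] [531.51670166 101.63516383] [456.71883897 195.00739293] [565.87466649 292.23825816]
131.8056063812225 2.2331193137914385
119.63734128821825 2.2461904838743267
146.18083264992134 0.7276826286646606
144.32893634802792 0.6440930651751259
ctr [550.25969394 194.29541863] ped [626.2616323  93.9586251] [626.61090844  93.17839076] tin [ 586.00576485 -236.13792421]
126.70501679107157 2.217539261377654
[array([616.,  59.]), array([600.,  97.]), array([656., 132.]), array([672.,  94.])] [ 601.59963035 -230.39590493  124.        ]
```

```bash
python3 - <<'E'
from h import *
for n,reg in(('top',(190,280,300,400)),('scene',(215,300,125,240))):
    c=cam(n);im=c['image'];r0,r1,c0,c1=reg
    def centers(m,z,name,amin=30):
        mm=np.zeros(m.shape,np.uint8);mm[r0:r1,c0:c1]=m[r0:r1,c0:c1]*255
        for k in cv2.findContours(mm,cv2.RETR_EXTERNAL,2)[0]:
            if cv2.contourArea(k)>amin:
                h=cv2.convexHull(k); (u,v),ax,_=cv2.fitEllipse(h); print(n,name,(round(u,1),round(v,1)),np.round(ax,1),ray(c,u,v,z).round(1)[:2])
    g=im.astype(int)
    centers(g.max(2)<60,30,'disc',1000)
    r0,r1,c0,c1=(190,280,300,400) if n=='top' else (200,280,130,230)
    centers((g[...,2]>120)&(g[...,1]<70),125,'caps',20)
    r0,r1,c0,c1=(150,280,250,300) if n=='top' else (150,280,250,300)
    centers((g[...,0]>90)&(g[...,2]<70)&(g[...,1]<90),50,'blue',50)
c=cam('top');s=cam('scene')
for X in([586,-236,124],[586,-236,24],[626,93,47]):print(proj(c,X),proj(s,X))
E
```

```text
top disc (349.9, 234.4) [74.2 75.3] [ 532.8 -284.6]
top caps (372.0, 249.5) [12.  12.4] [ 482.4 -338.6]
top caps (338.7, 248.4) [12.1 12.4] [ 483.5 -231.8]
top caps (372.2, 216.5) [11.7 12.2] [ 588.3 -338.7]
scene disc (182.9, 258.8) [70.  93.5] [ 556.4 -286.3]
scene caps (158.5, 249.3) [12.4 16.6] [ 590.9 -336.8]
scene caps (154.9, 222.4) [ 9.2 14. ] [ 489.9 -336.5]
scene caps (194.1, 213.9) [ 9.4 13. ] [ 490.1 -230.1]
scene blue (277.1, 234.5) [20.5 62.6] [566.3 -17.2]
[340.27979216 216.45235581] [197.57321421 239.25331982]
[335.58329328 218.58995153] [202.99010001 263.84651197]
[239.63630361 203.95496597] [320.97179767 241.23792746]
```

Request:
play_rows:
  motion:
    - [0,0,5,0,-1]
    - [2.9,-4.1,0,-0.1,-1]
    - [2.9,-4.1,0,-0.1,-1]
    - [2.9,-4.1,0,-0.1,-1]
    - [2.9,-4.1,0,-0.1,-1]
    - [2.9,-4.1,0,-0.1,-1]
    - [2.9,-4.1,0,-0.03,-1]
    - [2.9,-4.1,0,0,-1]
    - [2.9,-4.1,0,0,-1]
    - [2.9,-4.1,0,0,-1]
  squeeze: 40

```text
t: 1.75
position: [513.2, 256.0, 455.0]
ee_rot: [0.0, 0.44, 0.898, 0.0]
wrist_force: [-0.7, 0.5, 0.6]
opening: 0.001
grasp_force: 0.0
```

Request:
play_rows:
  motion:
    - [2.9,-4.1,0,0,-1]
    - [2.9,-4.1,0,0,-1]
    - [2.9,-4.1,0,0,-1]
    - [2.9,-4.1,0,0,-1]
    - [0,0,0,0,-1]

```text
t: 2.38
position: [630.0, 88.3, 454.9]
ee_rot: [0.001, 0.444, 0.896, -0.001]
wrist_force: [-0.4, 0.2, -0.2]
opening: 0.003
grasp_force: 0.0
```

Request:
play_rows:
  motion:
    - [0.2,0,-5,0,-1]
    - [0,0,-5,0,-1]
    - [0,0,-2.5,0,-1]
    - [0,0,0,0,-1]

```text
t: 2.88
position: [629.4, 94.4, 327.7]
ee_rot: [-0.002, 0.44, 0.898, -0.001]
wrist_force: [-0.2, 0.3, 0.7]
opening: -0.0
grasp_force: 0.0
```

```bash
python3 - <<'E'
from h import *
s=cam('scene');t=cam('top')
a=cv2.resize(s['image'][100:270,230:430],None,fx=3,fy=3,interpolation=cv2.INTER_CUBIC)
b=cv2.resize(t['image'][150:280,150:280],None,fx=3,fy=3,interpolation=cv2.INTER_CUBIC)
o=np.zeros((510,600+0,3),np.uint8);
cv2.imwrite('pics/p1.png',a);cv2.imwrite('pics/p1t.png',b)
p=env.get_obs()['position'];print(p,(proj(s,p-[0,0,173])-[230,100])*3,(proj(s,[632,89,47])-[230,100])*3)
E
```

```text
[630.79440752  93.98074348 330.77433356] [280.48607651 341.98996182] [271.09611258 429.27198592]
```

View pics/p1.png

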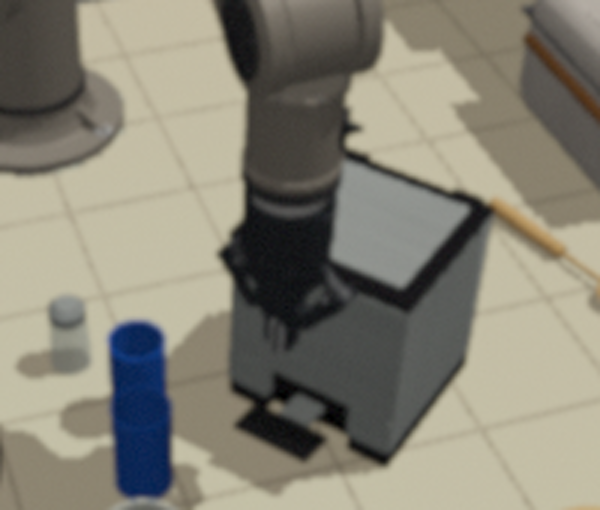

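Request:
play_rows:
  motion:
    - [0.8,-0.9,0,0,-1]
    - [0,0,-2.5,0,-1]
    - [0,0,-2.5,0,-1]
    - [0,0,-2.5,0,-1]
    - [0,0,0,0,-1]
    - [0,0,0,0,-1]

```text
t: 3.72
position: [639.4, 84.0, 256.3]
ee_rot: [0.001, 0.44, 0.898, 0.001]
wrist_force: [-0.1, -0.2, 0.3]
opening: -0.001
grasp_force: 0.0
```

```bash
python3 - <<'E'
from h import *
o=env.get_obs();print(o['position'],o['wrist_force'])
E
```

```text
[639.4472828   84.01249141 256.34602644] [-0.09522725 -0.19809553  0.27945472]
```

Request:
play_rows:
  motion:
    - [0,0,-2,0,-1]
    - [0,0,-1,0,-1]
    - [0,0,-1,0,-1]
    - [0,0,-0.7,0,-1]
    - [0,0,0,0,-1]

```text
t: 4.35
position: [639.2, 83.1, 208.3]
ee_rot: [0.001, 0.441, 0.898, -0.0]
wrist_force: [-0.0, -2.1, 8.0]
opening: 0.002
grasp_force: 4.1
```

Request:
play_rows:
  motion:
    - [0,0,-0.7,0,-1]
    - [0,0,-0.6,0,-1]
    - [0,0,-0.4,0,-1]
    - [0,0,0,0,-1]

```text
t: 4.85
position: [639.2, 83.2, 192.0]
ee_rot: [0.001, 0.441, 0.898, 0.0]
wrist_force: [-3.5, -1.5, 12.4]
opening: -0.005
grasp_force: 6.1
```

Request:
play_rows:
  motion:
    - [0,0,-0.3,0,-1]
    - [0,0,0,0,-1]

```text
t: 5.1
position: [639.3, 83.1, 191.0]
ee_rot: [0.001, 0.441, 0.898, 0.0]
wrist_force: [-8.6, -3.2, 28.8]
opening: -0.0
grasp_force: 14.1
```

```bash
python3 - <<'E'
from h import *
s=cam('scene')
a=cv2.resize(s['image'][60:270,230:450],None,fx=2.7,fy=2.7,interpolation=cv2.INTER_CUBIC)
cv2.imwrite('pics/p2.png',a)
o=env.get_obs();print(o['position'],o['wrist_force'])
E
```

```text
[639.30746707  83.13316241 190.98412824] [-7.93242271 -2.40953215 29.07426757]
```

View pics/p2.png

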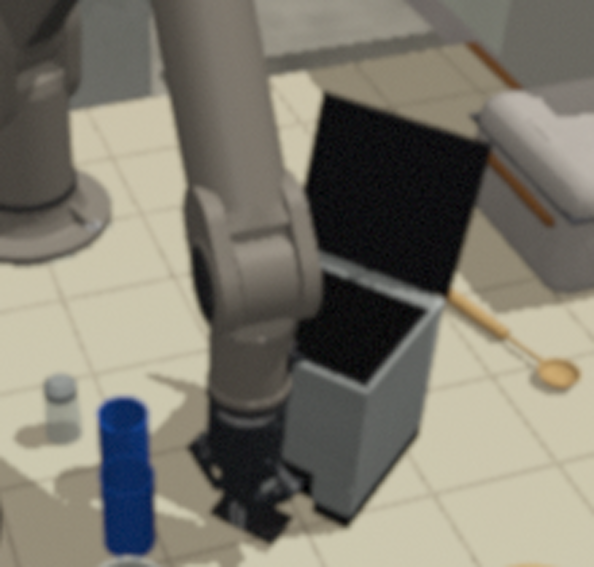

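The lid stands open (edge at 325,95 to 488,148 in the crop) and the force jump shows the pedal is at its hard stop. I'll hold briefly, then release.

Request:
play_rows:
  motion:
    - [0,0,0,0,-1]
    - [0,0,0,0,-1]
    - [0,0,1,0,-1]
    - [0,0,1.5,0,-1]
    - [0,0,3,0,-1]
    - [0,0,4,0,-1]
    - [0,0,5,0,-1]
    - [0,0,5,0,-1]
    - [0,0,5,0,-1]
    - [0,0,0,0,-1]

```text
t: 6.4
position: [639.3, 84.5, 437.4]
ee_rot: [0.003, 0.44, 0.898, 0.003]
wrist_force: [0.3, -0.4, -0.8]
opening: 0.0
grasp_force: 0.0
```

```bash
python3 - <<'E'
from h import *
s=cam('scene');t=cam('top','t2.png')
a=s['image'][60:270,230:450]; b=t['image'][140:290,120:290]
A=cv2.resize(a,(440,420));B=cv2.resize(b,(340,300));o=np.zeros((420,780,3),np.uint8);o[:,:440]=A;o[:300,440:]=B
cv2.imwrite('pics/p3.png',o)
o=env.get_obs();print(o['position'],o['wrist_force'])
E
```

```text
[638.12423443  84.8452991  432.60807896] [-0.81491071 -0.47773892  0.39441032]
```

View pics/p3.png

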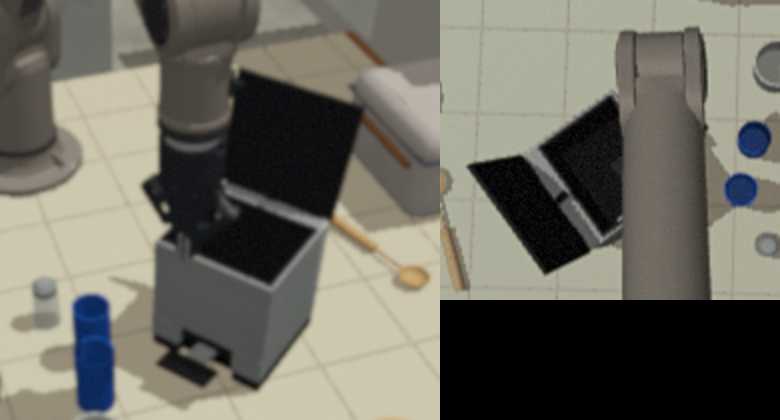

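Request:
play_rows:
  motion:
    - [-0.7,-4.5,0,0,1]
    - [-0.7,-4.5,0,0,1]
    - [-0.7,-4.5,0,0,1]
    - [-0.7,-4.5,0,0,1]
    - [-0.7,-4.5,0,0,1]
    - [-0.7,-4.5,0,0,1]
    - [-0.8,-4.5,0,0,1]
    - [0,0,-3,0,1]
    - [0,0,-1,0,1]
    - [0,0,0,0,1]

```text
t: 7.75
position: [588.5, -229.3, 391.0]
ee_rot: [-0.002, 0.44, 0.898, -0.0]
wrist_force: [0.7, 0.5, 1.0]
opening: 1.0
grasp_force: 0.0
```

```bash
python3 - <<'E'
from h import *
s=cam('scene');t=cam('top')
ps=[ray(t,134,223,365)[:2],ray(t,172.5,276.5,365)[:2]];print(ps); d=ps[0]-ps[1];print(np.linalg.norm(d),np.arctan2(d[1],d[0])+np.pi/2,np.mean(ps,0))
o=env.get_obs();p=o['position'];print(p,o['opening'])
b=t['image'][180:290,290:410]; a=s['image'][150:300,110:270]
A=cv2.resize(a,(480,450),interpolation=2);B=cv2.resize(b,(320,293),interpolation=2);im=np.zeros((450,800,3),np.uint8);im[:,:480]=A;im[:293,480:]=B
cv2.imwrite('pics/p4.png',im)
print((proj(s,p-[0,0,154])-[110,150])*3,(proj(s,[588,-233,124])-[110,150])*3)
E
```

```text
[array([536.27785253, 355.20141093]), array([396.87211196, 246.68041661])]
176.66569195138285 2.232260865585791 [466.57498225 300.94091377]
[ 588.98818993 -229.76756864  392.89544398] 1.0006122576621932
[249.80124633 172.49634953] [266.53124138 268.60076998]
```

View pics/p4.png

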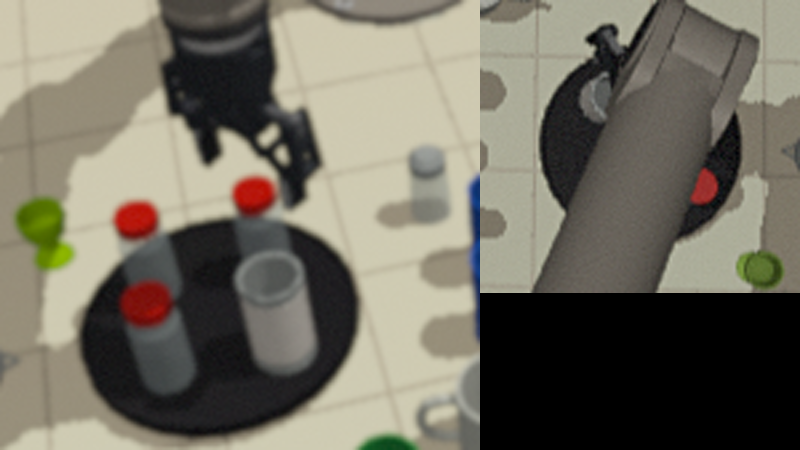

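Request:
play_rows:
  motion:
    - [0,-0.2,-4,0,1]
    - [0,0,-4,0,1]
    - [0,0,-3,0,1]
    - [0,0,-2,0,1]
    - [0,0,-1,0,1]
    - [0,0,0,0,1]

```text
t: 8.6
position: [588.7, -232.6, 252.9]
ee_rot: [0.0, 0.44, 0.898, 0.0]
wrist_force: [0.3, 0.1, 1.7]
opening: 0.999
grasp_force: 0.0
```

Request:
play_rows:
  motion:
    - [0,0,0,0,0.3]
    - [0,0,0,0,-0.2]
    - [0,0,0,0,-0.6]
    - [0,0,0,0,-1]
    - [0,0,0,0,-1]
    - [0,0,0,0,-1]
  squeeze: 25

```text
t: 9.35
position: [589.0, -232.9, 253.9]
ee_rot: [0.001, 0.44, 0.898, 0.0]
wrist_force: [-0.4, -0.1, 6.7]
opening: 0.633
grasp_force: 27.3
```

Request:
play_rows:
  motion:
    - [0,0,2,0,-1]
    - [0,0,4,0,-1]
    - [0,0,5,0,-1]
    - [0,0,5,0,-1]
    - [0,0,5,0,-1]
    - [-0.4,4.2,0,0,-1]
    - [-0.4,4.2,0,0,-1]
    - [-0.4,4.2,0,0,-1]
    - [-0.4,4.2,0,0,-1]
    - [0,0,0,0,-1]

```text
t: 10.6
position: [572.2, -60.5, 463.5]
ee_rot: [-0.0, 0.437, 0.899, 0.001]
wrist_force: [-0.5, -0.4, -0.7]
opening: 0.627
grasp_force: 27.2
```

Request:
play_rows:
  motion:
    - [-0.4,4.3,0,0,-1]
    - [-0.4,4.3,0,0,-1]
    - [-0.4,4.3,0,0,-1]
    - [-0.4,4.3,0,0,-1]
    - [-0.4,4.3,0,0,-1]
    - [-0.3,4.3,0,0,-1]
    - [0,0,0,0,-1]
    - [0,0,0,0,-1]

```text
t: 11.6
position: [549.8, 191.9, 463.2]
ee_rot: [0.0, 0.441, 0.898, -0.0]
wrist_force: [-0.1, -0.9, -0.3]
opening: 0.632
grasp_force: 27.2
```

```bash
python3 - <<'E'
from h import *
s=cam('scene');t=cam('top')
o=env.get_obs();p=o['position'];print(p,o['opening'],o['grasp_force'],o['wrist_force'])
b=t['image'][140:290,120:290]; a=s['image'][40:260,230:450]
A=cv2.resize(a,(440,440),interpolation=2);B=cv2.resize(b,(340,300),interpolation=2);im=np.zeros((440,780,3),np.uint8);im[:,:440]=A;im[:300,440:]=B
cv2.imwrite('pics/p5.png',im)
E
```

```text
[549.93070197 191.31417322 463.12040929] 0.6302274428242702 27.215132424607873 [-0.6739223  -0.40357249 -1.1151933 ]
```

View pics/p5.png

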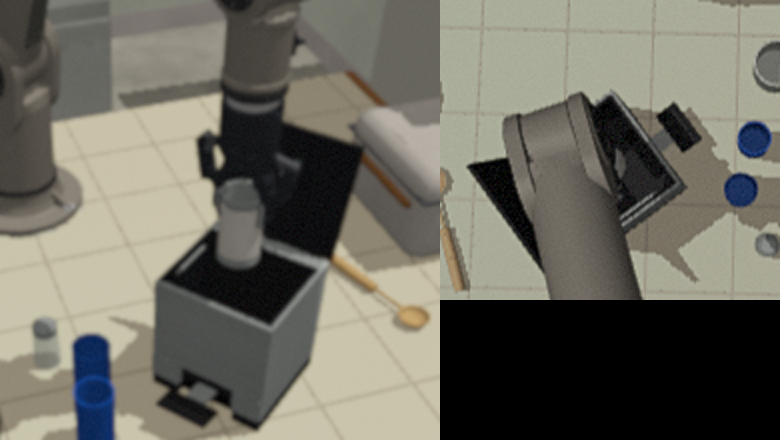

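Request:
play_rows:
  motion:
    - [0.3,-0.3,-2,0,-1]
    - [0.3,-0.3,-3,0,-1]
    - [0,0,-3,0,-1]
    - [0,0,-2,0,-1]
    - [0,0,0,0,-1]

```text
t: 12.32
position: [555.3, 185.8, 361.6]
ee_rot: [-0.001, 0.441, 0.897, -0.001]
wrist_force: [0.1, 0.3, -0.0]
opening: 0.633
grasp_force: 27.2
```

Request:
play_rows:
  motion:
    - [0,0,-1,0,-1]
    - [0,0,-1,0,-1]
    - [0,0,0,0,-1]
    - [0,0,0,0,-1]

```text
t: 12.82
position: [555.6, 187.5, 343.0]
ee_rot: [0.0, 0.44, 0.898, 0.0]
wrist_force: [-0.2, 0.3, -1.4]
opening: 0.628
grasp_force: 27.2
```

Request:
play_rows:
  motion:
    - [0,0,-1.5,0,-1]
    - [0,0,-1.5,0,-1]
    - [0,0,0,0,-1]
    - [0,0,0,0,-1]
    - [0,0,0,0,0.6]
    - [0,0,0,0,0.9]
    - [0,0,0,0,0.9]
    - [0,0,0,0,0.9]

```text
t: 13.82
position: [555.5, 187.4, 312.8]
ee_rot: [0.0, 0.44, 0.898, 0.0]
wrist_force: [-0.2, 1.0, -0.3]
opening: 0.952
grasp_force: 0.0
```

Request:
play_rows:
  motion:
    - [0,0,2,0,0.9]
    - [0,0,4,0,0.9]
    - [0,0,5,0,0.9]
    - [0,0,5,0,0.9]
    - [0,0,5,0,-1]
    - [0,0,5,0,-1]
    - [0,0,2,0,-1]
    - [0,0,0,0,-1]
    - [0,0,0,0,-1]

```text
t: 14.95
position: [555.3, 187.4, 591.2]
ee_rot: [-0.001, 0.44, 0.898, -0.001]
wrist_force: [-0.1, 0.6, -0.0]
opening: -0.004
grasp_force: 0.0
```

Request:
play_rows:
  motion:
    - [-3.2,4.0,0,0,-1]
    - [-3.2,4.0,0,0,-1]
    - [-3.2,4.0,0,0,-1]
    - [-3.0,4.0,0,0,-1]
    - [0,0,0,0,-1]
    - [0,0,0,0,-1]

```text
t: 15.7
position: [429.7, 347.1, 591.4]
ee_rot: [-0.0, 0.44, 0.898, -0.001]
wrist_force: [0.4, 0.3, 1.0]
opening: -0.002
grasp_force: 0.0
```

```bash
python3 - <<'E'
from h import *
s=cam('scene');t=cam('top')
o=env.get_obs();p=o['position'];print(p)
b=t['image'][140:290,120:290]; a=s['image'][40:260,230:450]
A=cv2.resize(a,(440,440),interpolation=2);B=cv2.resize(b,(340,300),interpolation=2);im=np.zeros((440,780,3),np.uint8);im[:,:440]=A;im[:300,440:]=B
cv2.imwrite('pics/p6.png',im)
E
```

```text
[430.41864814 346.20640252 591.99375713]
```

View pics/p6.png

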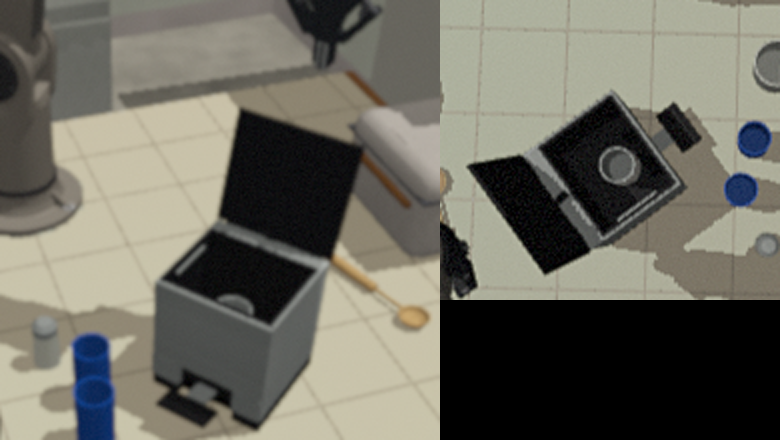

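The tin stands inside the bin (top view at 618,166 in the composite). The lid is still up, and the hand is behind it.

Request:
play_rows:
  motion:
    - [0,0,-4,0,-1]
    - [0,0,-4,0,-1]
    - [0,0,-3,0,-1]
    - [0,0,-0.9,0,-1]
    - [1.2,-1.6,0,0,-1]
    - [1.2,-1.6,0,0,-1]
    - [0.9,-1.2,0,0,-1]
    - [0.9,-1.2,0,0,-1]
    - [0,0,0,0,-1]

```text
t: 16.92
position: [472.4, 290.1, 473.8]
ee_rot: [0.0, 0.441, 0.897, -0.0]
wrist_force: [0.0, 0.8, 0.1]
opening: -0.0
grasp_force: 0.0
```

Request:
play_rows:
  motion:
    - [0.9,-1.2,0,0,-1]
    - [0.9,-1.2,0,0,-1]
    - [0,0,0,0,-1]
    - [0,0,0,0,-1]

```text
t: 17.42
position: [489.4, 267.5, 473.6]
ee_rot: [-0.0, 0.44, 0.898, -0.0]
wrist_force: [0.4, -0.1, -1.1]
opening: 0.003
grasp_force: 0.0
```

```bash
python3 - <<'E'
from h import *
s=cam('scene');t=cam('top')
o=env.get_obs();p=o['position'];print(p,o['wrist_force'])
b=t['image'][140:290,120:290]; a=s['image'][40:260,230:450]
A=cv2.resize(a,(440,440),interpolation=2);B=cv2.resize(b,(340,300),interpolation=2);im=np.zeros((440,780,3),np.uint8);im[:,:440]=A;im[:300,440:]=B
cv2.imwrite('pics/p7.png',im)
# lid gray top visible when shut:
print(t['image'][200:245,185:220].mean(axis=(0,1)))
E
```

```text
[489.21181305 267.87561561 473.63978969] [-0.31821132 -0.33362376 -0.59773559]
[38.14412698 38.55492063 38.14095238]
```

```bash
cat > chk.py <<'E'
from h import *
s=cam('scene');t=cam('top')
def px(c,X):
    u,v=proj(c,X).round().astype(int); return (u,v),c['image'][v-2:v+3,u-2:u+3].mean((0,1)).round()
for X in([545,200,209],[590,170,209],[480,285,330],[525,230,209]):print(X,px(s,X),px(t,X))
o=env.get_obs();print(o['t'],o['position'],o['wrist_force'])
E
python3 chk.py
```

```text
[545, 200, 209] ((np.int64(350), np.int64(171)), array([11., 11., 11.])) ((np.int64(200), np.int64(224)), array([48., 49., 48.]))
[590, 170, 209] ((np.int64(346), np.int64(184)), array([13., 12., 12.])) ((np.int64(211), np.int64(210)), array([18., 16., 17.]))
[480, 285, 330] ((np.int64(374), np.int64(115)), array([26., 24., 23.])) ((np.int64(162), np.int64(245)), array([61., 67., 70.]))
[525, 230, 209] ((np.int64(357), np.int64(165)), array([16., 16., 15.])) ((np.int64(190), np.int64(231)), array([108., 113., 110.]))
17.625 [489.22059755 267.89051742 473.67923999] [-0.33487948  0.49947109  0.13799543]
```

Request:
play_rows:
  motion:
    - [0.9,-1.2,0,0,-1]
    - [0.9,-1.2,0,0,-1]
    - [0,0,0,0,-1]
    - [0,0,0,0,-1]
    - [0,0,0,0,-1]
    - [0,0,0,0,-1]

```text
t: 18.38
position: [507.3, 243.8, 473.7]
ee_rot: [-0.0, 0.44, 0.898, 0.0]
wrist_force: [-0.5, -0.0, 0.6]
opening: -0.003
grasp_force: 0.0
```

```bash
python3 chk.py
```

```text
[545, 200, 209] ((np.int64(350), np.int64(171)), array([139., 144., 140.])) ((np.int64(200), np.int64(224)), array([133., 137., 135.]))
[590, 170, 209] ((np.int64(346), np.int64(184)), array([141., 146., 143.])) ((np.int64(211), np.int64(210)), array([131., 135., 133.]))
[480, 285, 330] ((np.int64(374), np.int64(115)), array([ 80.,  94., 101.])) ((np.int64(162), np.int64(245)), array([86., 94., 98.]))
[525, 230, 209] ((np.int64(357), np.int64(165)), array([143., 147., 144.])) ((np.int64(190), np.int64(231)), array([135., 139., 136.]))
18.475 [507.35771922 243.67538924 473.70878477] [-0.06839786  0.11872813  0.18238562]
```

Request:
play_rows:
  motion:
    - [0,0,5,0,-1]
    - [-3,4,2,0,-1]
    - [-3,4,0,0,-1]
    - [-3,4,0,0,-1]
    - [-3,4,0,0,-1]
    - [-3,4,0,0,-1]
    - [0,0,0,0,-1]
    - [0,0,0,0,-1]
    - [0,0,0,0,-1]
    - [0,0,0,0,-1]

```text
t: 19.73
position: [358.4, 442.5, 543.9]
ee_rot: [0.0, 0.441, 0.897, 0.0]
wrist_force: [0.2, 1.0, 0.2]
opening: 0.003
grasp_force: 0.0
```

```bash
python3 - <<'E'
from h import *
for n,r in(('scene',(150,255,300,400)),('top',(180,270,155,255))):
    a=cv2.imread(f'pics/{n}0.png').astype(int);b=cam(n)['image'].astype(int);r0,r1,c0,c1=r
    d=abs(a-b).max(2)[r0:r1,c0:c1];m=d>40;print(n,d.mean().round(1),m.sum(),np.argwhere(m).mean(0)+[r0,c0] if m.any() else '')
    sh=cv2.phaseCorrelate(*[cv2.cvtColor(x[r0:r1,c0:c1].astype(np.uint8),6).astype(np.float32) for x in(a,b)]);print(sh)
o=env.get_obs();print(o['position'],o['wrist_force'])
E
```

```text
scene 5.9 672 [158.32440476 330.96577381]
((-0.032623870207530103, -0.05533274642406383), 0.9123635436428917)
top 3.6 0 
((0.01624175093683533, -0.039079811380723584), 0.9663124372694227)
[358.04161126 442.84121642 543.83919262] [ 0.21516287 -0.32293902  0.58654133]
```

```bash
python3 -c "
from h import *
print(env.sign_off())"
```

```text
the job is handed in; nothing more can be done
None
```

I handed the job in at about 20 s. The tin was lowered well below the rim before release and stood upright in the bin, and the lid then fell shut and matches its starting picture in the top view. The pedal is back up and nothing else was touched that I could see. The judge's verdict was not shown.

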